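Eject a formed finger splint from its mould onto the cooling ledge

TASK

The finger splint in the bench mould has set. Turn the hold-down knob its full quarter turn clockwise so that its tongue clears the splint, press the ejector lever all the way down to raise the splint out of the cavity, then push the splint, without picking it up or tipping it over, along the guide until the whole of it lies flat on the lower cooling ledge. Leave the knob and the lever as they then are, and do not disturb the tape roll and the two vials beside the mould.

Things in the scene. Friction and masses are not known exactly. Their poses are not given: they have to be found in the camera images.
- mould: Fixed grey-painted bench mould, 50 mm high to its flat top (deck). Origin on the desk; z up, -x = front side with the lever (roughly towards the robot), -y = end with the cooling ledge. In mm: block x -40..62, y -120..125. Two steel guide rails at x 20..25 and x -25..-20, y -120..9, top z 60, lead from the cavity to the ledge; level bridge (z 50) between, y -10..15.
- cavity (a point): Centre of the mouth of the open cavity, at deck height (mould x 0, y 59.5, z 50 mm). The cavity is 37 (x) by 89 (y) and 19 mm deep and holds the splint. Its floor is the ejector plate; with the lever fully down the plate's top stands 1.5 mm above the deck. Axes as the mould's.
- ledge (a point): Centre of the floor of the cooling ledge (mould x 0, y -61, z 46 mm: 4 mm below the deck); axes as the mould's. The ledge runs from mould y -10 to an end stop at y -112 (8 mm thick, top z 62), 40 mm wide between the rails. The splint's origin is 0 mm above it when it lies flat there.
- splint: White finger splint: open-topped trough 86 long (y), 34 wide, 21 mm high, walls 3, with 6 mm wide, 3 mm thick flanges along the top of both long sides (46 over all). Its +y end is closed by a flat wall (push here), the -y end open. Origin: centre of the underside, z up. Starts in the cavity, flanges on the deck, origin 18 mm below it, axes along the mould's. 35 to 70 g.
- knob (a joint): Angle of the hold-down knob (cam latch), rad: at 0 its tongue points to mould -x and lies over the splint's flange; grows turning clockwise seen from above, to the stop at 1.571, where the tongue points to mould +y, clear of the splint. Starts at 0 to 0.25. Stays where left (friction 0.06 N m).
- knob_grip (a point): Grip point of the knob, on its upright axis (mould x 42, y 60 mm), 26 mm above the deck. The grip is a black bar 44 long, 12 thick, from 14 to 36 mm above the deck; at 0 it lies along mould x, and turns with the knob, parallel to the tongue. The steel tongue below it (4.5 to 10 mm above the deck) reaches 32 mm from the axis.
- lever (a joint): Angle of the ejector lever, rad: 0 = up (start), grows as its pad is pressed down, to the stop at 0.45. The ejector plate rises with it, 20.5 mm in all. The pad takes about 4 N and stays where left. While the tongue covers the splint, the splint cannot be raised.
- lever_pad (a point): Centre of the top of the lever's black pad, 28 by 28 mm, in front of the mould at mould x about -125, y 60 mm. The hinge lies 75 mm behind it (mould x -50, z 36 mm, parallel to mould y). The pad's top is about 58 mm over the desk at lever 0, about 24 mm at 0.45, moving almost straight down.
- tape_roll: Bystander: white tape roll, 67 mm across, 25 high, lying in front of the mould; origin under its centre.
- brown_vial: Bystander: brown vial with a green cap, 30 mm across, 49 high, in front of the mould; origin under its centre.
- white_vial: Bystander: white vial with a light blue cap, 23 mm across, 37 high, in front of the mould's +y end; origin under its centre.
Mind the look-alikes: they are no part of the job. Leave any orange look-alike of the splint alone.

How it is judged:
By the outcome, as a careful person would: the job done as asked, in the order asked, and still so for the second after the job is handed in, with the robot touching nothing.
It also fails if it takes over 56 s, if anything falls off the work surface, if the arm or the gripper's body presses on something with over 40 N, if the wrist force passes 120 N, or if a joint passes its speed limit or range.

ROBOT

A 7-joint arm with a two-finger parallel gripper is mounted at the origin on a cart in front of the work surface, level with it; the furniture and walls round the work are solid. World frame = base frame: x ahead of the robot, y to its left, z up, the work surface at z = 0. Lengths are in m, angles in rad, forces in N, time in s.
With the tool pointing down it reaches from about 0.425 to 0.925 m from the base axis. Payload 6.8 kg.
Tool frame: the origin (TCP) lies at the very end of the fingers, on their centre line; the grasp point (between the pads) lies 19 mm behind it; z points along the fingers, y is the line along which they close (so a half turn about z gives the same grasp; the last joint's range is limited). The gripper opens to 85 mm and grips with 20 to 120 N. Pads are 22 mm wide; open, the fingers measure 114 mm over their backs; the gripper's body (76 mm by 85 mm) begins 54 mm behind the grasp point. The pads swing forward as they close: fully open they stand 13 mm farther back than shut.
Start: joints at [-1.337, 0.477, 0.022, 1.555, -0.011, 1.109, -0.083], TCP at [0.226, 0.636, 0.231] pointing down, gripper open.
Joint ranges: [-2.96, 2.96], [-0.34, 2.1], [-1.41, 1.46], [0.24, 2.44], [-1.37, 4.51], [0.17, 1.92], [-2.96, 2.96]. Speed limits (rad/s): [2.39, 2.39, 3.14, 3.14, 3.14, 3.14, 3.14].

INTERFACE

Orientations are given as a rotation vector (axis times angle).
In Python, from bench import get_obs, viewer, r gives the robot as it stands. The module is installed in compiled form; this text tells all that it offers.
- The arm moves only by the tool play_rows, never from a script. Its argument "commands" is a list that holds one entry, the list of rows, each a list of 5 numbers: the gripper's target within -1 to 1 (shut at 1, half-way at 0, fully open at -1), then the shift along the tool's x, y, z scaled (see below), then the turn about the tool's z scaled (see below). A call has 1 to 12 rows; each row is the pose to reach, as a shift and turn from the pose commanded when the call began, along the tool's axes at that moment; what a row does not reach only later rows make up. The controller multiplies each number of a shift by 0.2 m and each number of a turn by pi/2 rad. A row lasts 1/12 s, in which the tool goes at most 41.7 mm and 7.16 degrees, less where a joint would pass 70% of its speed; a pose out of reach is approached as far as the arm can. A call with a number of a shift or a turn outside -1 to 1 is refused whole. A call with a gripper value outside its range is refused whole. The fingers move at their own pace and stop on an object; "grip_force" is the grip in N (left out, the last holds). Time passes only in rows, so rows that repeat a pose let the fingers close. It gives the time, the measured TCP pose, the force, the opening and the grip force at its end, in the units of the state.
- get_obs(): the state, without advancing time (a new reading comes with each control period).
- viewer.grab_frame(name): name is "side" or "top"; returns a dict with "pixels" (400x640x3 uint8, red, green, blue), "fovy" (degrees; the focal length in pixels is half the picture's height over the tangent of half this angle, whatever the lens; pixels are square), "cx", "cy" (the principal point, pixels), "world_to_cam" (4x4, takes a point from world to camera coordinates). Camera axes: x right, y up, looking along -z (the intrinsics and any distortion apply to the point x, -y, -z); pixel columns grow to the right and rows downward; lengths in m; the calibration is good to about 2 mm. A picture is of the moment at which its call begins. There is no depth.
- r.hand_in(): hands the job in; it is judged then, once.
Trained networks look in a picture, given as the dict that the camera call returned (one of the last four; its "shot" number tells which), for a name from the list of things; names that differ only in an ending like _2 or _b are one class to them, and where a whole thing is asked for, a point or a joint stands for the part that bears it (a point fixed in the world has none). Each returns a list of dicts, best first, with "score" (0 to 1); they miss things now and then, are a little off and sometimes report something else, mostly with a low value. They report only what shows in the picture. A call takes as long as a camera call. They do not tell look-alikes from the thing itself.
- viewer.trace(picture, thing): "pixels" (400x640 bool, what is visible of it) and "rect" ([left, top, right, bottom] in pixels, round what is visible of it).
The state is a dict: "clock": time; "joints": joint angles; "qvel": joint speeds; "tau": joint torques, N m; "tcp_pos": TCP position; "orientation": TCP orientation; "contact_force": force on the tool from outside, world axes, zero at the start; "moment": the same for the moment, N m; "grip_width": finger opening in m; "gripper_force": force on a finger pad.
Only numpy, scipy, OpenCV 4.12 (cv2) and the standard library are available. Lean on these libraries where they do the work, as an engineer would, in place of code of your own. Each camera call takes 0.05 s, during which the arm holds its last target. There are 200 camera calls.

## Working session

There is one attempt and no reset: what is moved stays moved. The work goes in short steps, Python scripts to look and compute and a tool call to move; the robot and the scene stay as the last step left them, time stands still between calls to the robot, and variables do not carry over. Pictures are saved under pics/ and viewed, at most 10 in all, crops included, and the job is handed in when it is done.

Besides the shell and the picture viewer there is one more tool, called after "Emit:" as a command line: name --argument value ..., lists and objects as JSON in quotes. play_rows: Moves the arm, as the interface text tells. Shifts and turns lie within -1 to 1; 1 stands for 0.2 m of shift or pi/2 rad of turn. Its arguments: {"type":"object","properties":{"commands":{"type":"array","items":{"type":"array","items":{"type":"array","items":{"type":"number","minimum":-1,"maximum":1}}}},"grip_force":{"type":"number"}},"required":["commands"]}

```bash
mkdir -p pics; python3 - <<'E'
from bench import get_obs, viewer, r
import cv2,numpy as np
o=get_obs();print({k:np.round(v,3).tolist() for k,v in o.items()})
for n in ("top","side"):
    f=viewer.grab_frame(n)
    cv2.imwrite(f"pics/{n}0.png",f["pixels"][:,:,::-1])
    print(n,f["fovy"],f["cx"],f["cy"],np.round(f["world_to_cam"],4).tolist(),[k for k in f])
    for t in ("mould","splint","knob","lever","lever_pad","knob_grip","tape_roll","brown_vial","white_vial"):
        for d in viewer.trace(f,t)[:3]:
            ys,xs=np.nonzero(d["pixels"]);print(t,round(d["score"],2),np.round(d["rect"]).tolist(),xs.mean().round(1),ys.mean().round(1),len(xs))
E
```

```text
{'clock': 0.0, 'joints': [-1.337, 0.478, 0.022, 1.556, -0.011, 1.109, -0.083], 'qvel': [-0.002, -0.0, 0.001, 0.0, -0.001, -0.001, -0.0], 'tau': [-0.001, -59.645, 1.608, -28.12, 0.012, 0.009, 0.0], 'tcp_pos': [0.226, 0.635, 0.23], 'orientation': [-0.534, -3.096, 0.003], 'contact_force': [0.948, -0.284, 0.233], 'moment': [0.004, 0.016, -0.006], 'gripper_force': 0.0, 'grip_width': 0.085}
top 43.896362103246254 329.01759184463685 198.61115494009672 [[-0.0155, -0.9996, -0.0222, 0.1886], [0.9965, -0.0173, 0.0817, -0.4808], [-0.0821, -0.0208, 0.9964, -1.1], [0.0, 0.0, 0.0, 1.0]] ['pixels', 'fovy', 'cx', 'cy', 'world_to_cam', 'shot']
mould 0.64 [294.0, 114.0, 412.0, 219.0] 354.5 148.9 5062
splint 0.91 [309.0, 143.0, 346.0, 166.0] 327.4 152.6 793
splint 0.66 [324.0, 236.0, 365.0, 272.0] 343.9 254.0 804
splint 0.61 [326.0, 170.0, 342.0, 216.0] 332.5 196.9 332
knob 0.74 [322.0, 121.0, 330.0, 148.0] 325.0 134.4 156
lever 0.84 [326.0, 173.0, 339.0, 216.0] 332.5 196.8 340
lever_pad 0.57 [359.0, 182.0, 371.0, 193.0] 365.0 187.9 144
lever_pad 0.54 [326.0, 171.0, 342.0, 214.0] 332.5 197.3 325
knob_gr
[... 415 characters left out ...]
 0.0697], [0.0196, 0.7433, 0.6687, -1.1215], [0.0, 0.0, 0.0, 1.0]] ['pixels', 'fovy', 'cx', 'cy', 'world_to_cam', 'shot']
mould 0.76 [238.0, 158.0, 342.0, 260.0] 269.5 208.1 4578
splint 0.9 [261.0, 199.0, 283.0, 233.0] 272.2 217.5 606
splint 0.88 [366.0, 199.0, 398.0, 230.0] 378.4 214.5 640
splint 0.83 [343.0, 265.0, 392.0, 297.0] 365.4 282.1 996
knob 0.95 [236.0, 202.0, 268.0, 222.0] 251.5 209.9 352
lever 0.84 [293.0, 201.0, 345.0, 218.0] 320.0 210.3 355
lever_pad 0.62 [290.0, 201.0, 340.0, 223.0] 320.3 210.4 313
knob_grip 0.56 [238.0, 201.0, 269.0, 222.0] 251.4 210.0 370
tape_roll 0.74 [306.0, 174.0, 332.0, 195.0] 320.0 181.0 504
brown_vial 0.71 [305.0, 185.0, 316.0, 210.0] 310.0 195.6 255
```

```bash
python3 - <<'E'
import cv2
for n,(x0,y0,x1,y1) in {"top":(270,90,430,210),"side":(220,140,420,290)}.items():
    a=cv2.imread(f"pics/{n}0.png")[y0:y1,x0:x1]
    k=800/(x1-x0); a=cv2.resize(a,None,fx=k,fy=k,interpolation=cv2.INTER_CUBIC); cv2.imwrite(f"pics/{n}0c.png",a)
E
```

```text
(no output)
```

View pics/top0c.png

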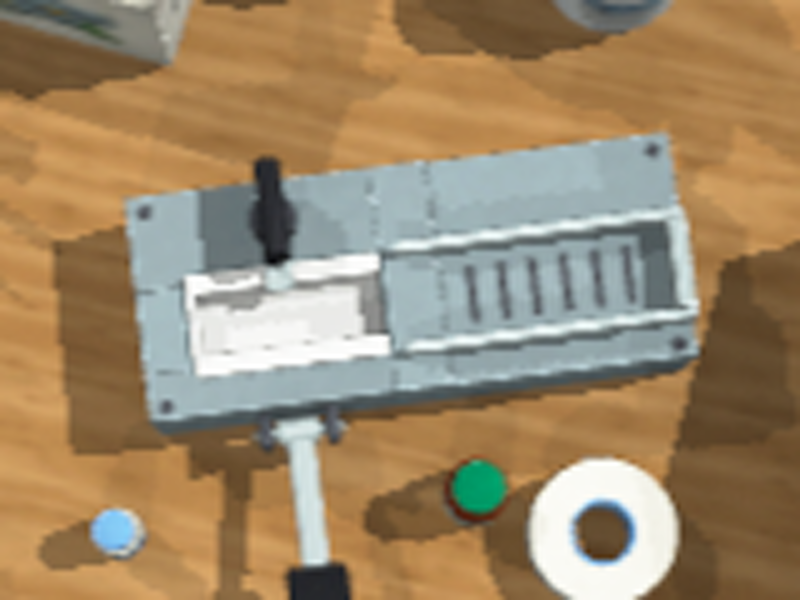

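View pics/side0c.png

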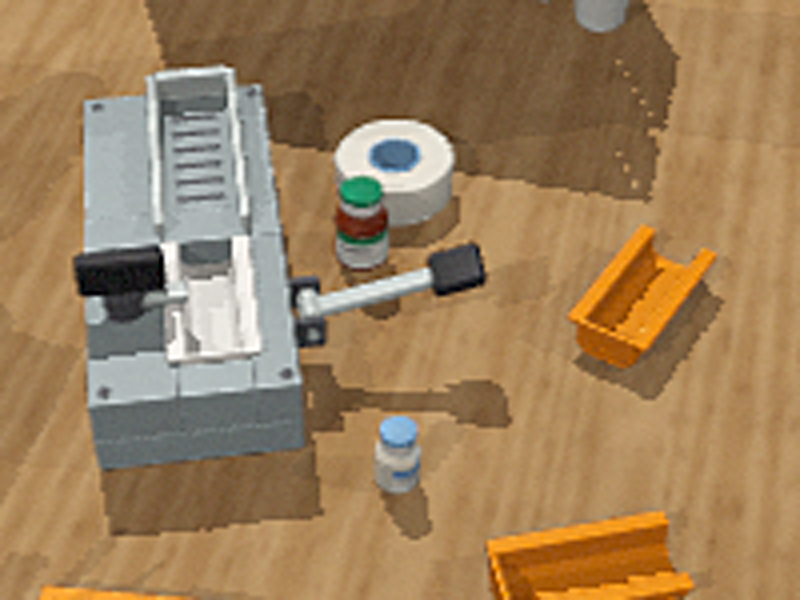

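```bash
cat > h.py <<'E'
import numpy as np, cv2
from scipy.optimize import least_squares
from bench import get_obs, viewer, r
def proj(f,P):
    P=np.atleast_2d(P); c=(np.c_[P,np.ones(len(P))]@np.array(f["world_to_cam"]).T)[:,:3]
    k=200/np.tan(np.radians(f["fovy"]/2)); return np.c_[f["cx"]+k*c[:,0]/-c[:,2], f["cy"]-k*c[:,1]/-c[:,2]]
def unproj(f,uv,z):
    T=np.array(f["world_to_cam"]);k=200/np.tan(np.radians(f["fovy"]/2))
    d=T[:3,:3].T@np.array([(uv[0]-f["cx"])/k,-(uv[1]-f["cy"])/k,-1]); o=-T[:3,:3].T@T[:3,3]
    return o+d*(z-o[2])/d[2]
def M2W(p,P):
    P=np.atleast_2d(P)/1000.; c,s=np.cos(p[2]),np.sin(p[2])
    return np.c_[p[0]+c*P[:,0]-s*P[:,1], p[1]+s*P[:,0]+c*P[:,1], P[:,2]]
E
python3 - <<'E'
from h import *
T=viewer.grab_frame("top");S=viewer.grab_frame("side")
P=[[62,125,50],[62,-120,50],[-40,-120,50],[-40,125,50]]
ut=np.array([[127,200],[668,133],[697,352],[152,422]])/5+[270,90]
us=np.array([[90,408],[85,100],[262,88],[302,385]])/4+[220,140]
fun=lambda p:np.r_[proj(T,M2W(p,P))-ut,proj(S,M2W(p,P))-us].ravel()
s=least_squares(fun,[.55,.1,.1],loss="soft_l1");p=s.x
print(p,np.round(fun(p).reshape(-1,2),1).tolist())
for nm,F,u,sc,of in(("T",T,ut,5,[270,90]),("S",S,us,4,[220,140])):
    g=lambda p:(proj(F,M2W(p,P))-u).ravel();q=least_squares(g,p).x;print(nm,q)
for n,q in dict(cav=[0,59.5,50],knob=[42,60,76],pad=[-125,60,58],ledge=[0,-61,46],slot=[-5,100,50]).items():
    w=M2W(p,q);print(n,w.round(4),(5*(proj(T,w)-[270,90])).round(),(4*(proj(S,w)-[220,140])).round())
for n,u,z in(("brown",(478,487),.049),("tape",(604,532),.025),("white",(117,531),.037),("pad",(319,582),.058),("bar a",(267,165),.086),("bar b",(276,262),.076),("tongue",(280,278),.057)):
    print(n,unproj(T,np.array(u)/5+[270,90],z).round(4))
E
```

```text
[0.58827493 0.12482871 0.10526407] [[-1.3, -0.1], [-0.4, -0.3], [-0.0, 0.9], [-1.1, 0.5], [-0.4, -0.7], [-0.3, -1.8], [-0.1, -2.8], [0.1, -0.6]]
T [0.58877681 0.12324963 0.10641422]
S [0.58769117 0.12874691 0.10500647]
cav [[0.582 0.184 0.05 ]] [[283. 318.]] [[211. 297.]]
knob [[0.6237 0.1889 0.076 ]] [[268. 213.]] [[122. 269.]]
pad [[0.4577 0.1714 0.058 ]] [[315. 596.]] [[456. 262.]]
ledge [[0.5947 0.0642 0.046 ]] [[552. 286.]] [[198. 153.]]
slot [[0.5728 0.2237 0.05  ]] [[193. 340.]] [[226. 353.]]
brown [0.505 0.099 0.049]
tape [0.4861 0.0416 0.025 ]
white [0.4894 0.2598 0.037 ]
pad [0.4636 0.1697 0.058 ]
bar a [0.6424 0.1889 0.086 ]
bar b [0.6019 0.1859 0.076 ]
tongue [0.5985 0.1847 0.057 ]
```

View pics/top0.png

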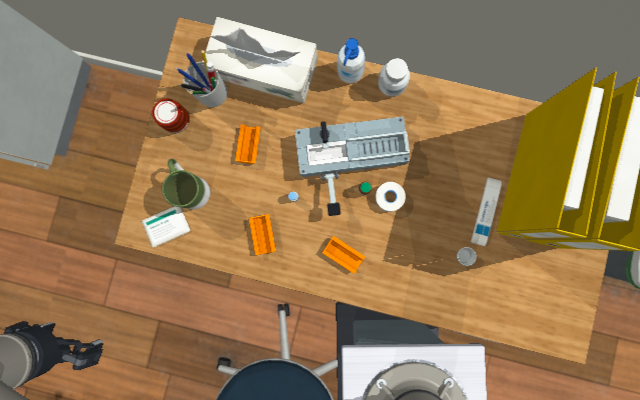

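```bash
cat >> h.py <<'E'
from scipy.spatial.transform import Rotation as Ro
p0=np.array([.5888,.1240,.106])
def go(mp=None,w=None,yaw=None):
    """units for target: mould mm point or world; yaw = world angle of tool y axis (mod pi)"""
    o=get_obs();R=Ro.from_rotvec(o["orientation"]).as_matrix();w=M2W(p0,mp)[0] if mp is not None else np.array(w)
    s=R.T@(w-o["tcp_pos"])/.2; t=0
    if yaw is not None:
        a=np.arctan2(R[1,1],R[0,1]); d=(yaw-a+np.pi/2)%np.pi-np.pi/2; t=-d/(np.pi/2)
    return np.round(s,4),round(t,4),w.round(4)
E
python3 - <<'E'
from h import *
print(go([42,60,130],yaw=p0[2]+np.pi/2))
print(Ro.from_rotvec(get_obs()["orientation"]).as_matrix().round(4))
E
```

```text
(array([-2.6252, -1.4426,  0.5065]), np.float64(-0.2851), array([0.6242, 0.1881, 0.13  ]))
[[-0.9421  0.3352  0.    ]
 [ 0.3352  0.9421 -0.    ]
 [-0.     -0.     -1.    ]]
```

Emit:
play_rows --commands '[[[-1,-1,-0.55,0,-0.1],[-1,-1,-0.55,0,-0.1],[-1,-1,-0.55,0,-0.1],[-1,-1,-0.55,0,-0.1],[-1,-1,-0.55,0,-0.1],[-1,-1,-0.55,0,-0.1],[-1,-1,-0.55,0,-0.1]]]'

```text
clock: 1.68
tcp_pos: [0.3832, 0.4597, 0.2317]
orientation: [0.305, 3.124, -0.003]
contact_force: [0.9, -0.3, -0.1]
grip_width: 0.0857
gripper_force: 0.0
```

```bash
python3 -c "
from h import *
print(go([42,60,130],yaw=p0[2]+np.pi/2))"
```

```text
(array([-1.443 , -1.099 ,  0.5143]), np.float64(-0.1912), array([0.6242, 0.1881, 0.13  ]))
```

Emit:
play_rows --commands '[[[-1,-0.95,-0.75,0,-0.19],[-1,-0.95,-0.75,0,-0.19],[-1,-0.95,-0.75,0,-0.19],[-1,-0.95,-0.75,0,-0.19],[-1,-0.95,-0.75,0,-0.19],[-1,-0.95,-0.75,0,-0.19],[-1,-0.95,-0.75,0,-0.19],[-1,-0.95,-0.75,0,-0.19]]]'

```text
clock: 2.35
tcp_pos: [0.5385, 0.281, 0.2313]
orientation: [-0.171, 3.136, -0.001]
contact_force: [-0.7, 0.6, -0.2]
grip_width: 0.0854
gripper_force: 0.0
```

```bash
python3 -c "
from h import *
print(go([42,60,130],yaw=p0[2]+np.pi/2))"
```

```text
(array([-0.3753, -0.5082,  0.5069]), np.float64(0.0019), array([0.6242, 0.1881, 0.13  ]))
```

Emit:
play_rows --commands '[[[-1,-0.375,-0.508,0.2,0],[-1,-0.375,-0.508,0.2,0],[-1,-0.375,-0.508,0.2,0],[-1,-0.375,-0.508,0.4,0],[-1,-0.375,-0.508,0.5,0],[-1,-0.375,-0.508,0.5,0],[-1,-0.375,-0.508,0.5,0],[-1,-0.375,-0.508,0.5,0]]]'

```text
clock: 3.02
tcp_pos: [0.6232, 0.1933, 0.1329]
orientation: [-0.183, 3.135, 0.003]
contact_force: [0.9, 0.6, 0.1]
grip_width: 0.0854
gripper_force: 0.0
```

```bash
python3 - <<'E'
from h import *
print(go([42,60,67],yaw=p0[2]+np.pi/2))
f=viewer.grab_frame("side")
a=cv2.resize(f["pixels"][130:280,180:380],None,fx=4,fy=4,interpolation=cv2.INTER_CUBIC)[:,:,::-1].copy()
tcp=get_obs()["tcp_pos"]
for q in ([42,60,86],[42,60,64],[64,60,86],[20,60,86]):
    u=(proj(f,M2W(p0,q))[0]-[180,130])*4;cv2.circle(a,tuple(int(v) for v in u),4,(0,0,255),1)
cv2.imwrite("pics/s1.png",a)
E
```

```text
(array([-0.0013, -0.0267,  0.3294]), np.float64(0.0068), array([0.6242, 0.1881, 0.067 ]))
```

View pics/s1.png

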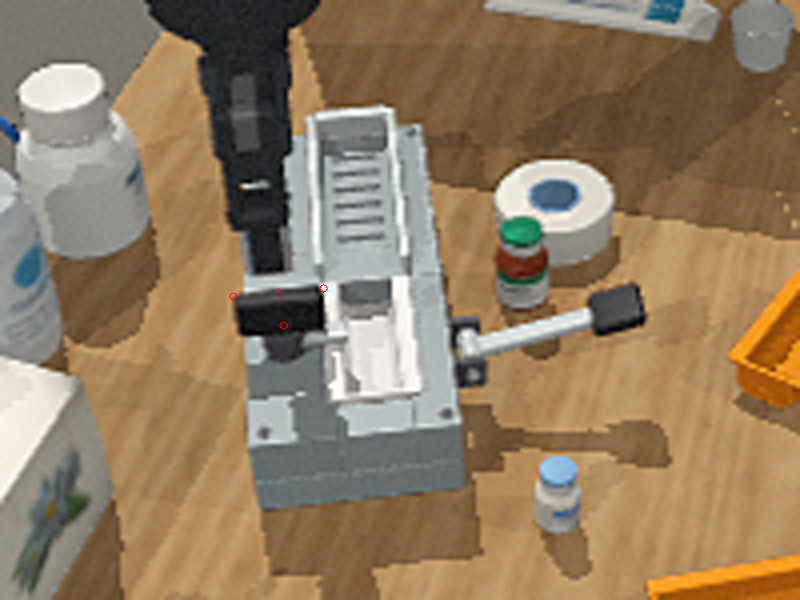

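Emit:
play_rows --commands '[[[-1,0,-0.023,0.1,0.007],[-1,0,-0.023,0.2,0.007],[-1,0,-0.023,0.33,0.007],[-1,0,-0.023,0.33,0.007],[0.3,0,-0.023,0.33,0.007],[1,0,-0.023,0.33,0.007],[1,0,-0.023,0.33,0.007],[1,0,-0.023,0.33,0.007],[1,0,-0.023,0.33,0.007],[1,0,-0.023,0.33,0.007],[1,0,-0.023,0.33,0.007],[1,0,-0.023,0.33,0.007]]]' --grip_force 30

```text
clock: 4.07
tcp_pos: [0.6239, 0.1887, 0.0665]
orientation: [-0.164, 3.136, 0.005]
contact_force: [-2.2, 5.3, 5.2]
grip_width: 0.0115
gripper_force: 33.6
```

```bash
python3 -c "
from h import *
o=get_obs();print(o['contact_force'],o['moment'],o['grip_width'],o['gripper_force'])
print(go([42,60,67],yaw=p0[2]+np.pi/2))"
```

```text
[-2.22669798  5.31124402  5.16596824] [ 0.9666241   0.33394165 -0.08694247] 0.011470769500845595 33.63863825798035
(array([-0.0014, -0.0031, -0.0023]), np.float64(-0.0011), array([0.6242, 0.1881, 0.067 ]))
```

Emit:
play_rows --commands '[[[1,0,0.004,0,0.08],[1,0,0.004,0,0.16],[1,0,0.004,0,0.24],[1,0,0.004,0,0.32],[1,0,0.004,0,0.4],[1,0,0.004,0,0.48],[1,0,0.004,0,0.56],[1,0,0.004,0,0.64],[1,0,0.004,0,0.72],[1,0,0.004,0,0.8],[1,0,0.004,0,0.88],[1,0,0.004,0,0.93]]]'

```text
clock: 5.07
tcp_pos: [0.6248, 0.1903, 0.0666]
orientation: [-1.978, -2.441, -0.008]
contact_force: [2.0, 6.1, 2.8]
grip_width: 0.0111
gripper_force: 33.3
```

```bash
python3 -c "
from h import *
o=get_obs();print(o['contact_force'],o['moment'],o['grip_width'],o['gripper_force'])
print(go([42,60,67],yaw=p0[2]+0))"
```

```text
[1.98571442 6.12750482 2.83951173] [ 1.26301158 -0.33386056  0.09422557] 0.011085520508328471 33.25428128242493
(array([-0.0101, -0.0053, -0.0022]), np.float64(0.0656), array([0.6242, 0.1881, 0.067 ]))
```

Emit:
play_rows --commands '[[[1,0,0,0,0.07],[1,0,0,0,0.1],[1,0,0,0,0.12],[1,0,0,0,0.12],[1,0,0,0,0.12]]]'

```text
clock: 5.48
tcp_pos: [0.6251, 0.1904, 0.0666]
orientation: [2.187, 2.254, 0.008]
contact_force: [2.4, 5.0, 3.9]
grip_width: 0.0111
gripper_force: 49.6
```

```bash
python3 -c "
from h import *
o=get_obs();print(o['contact_force'],o['moment'],o['grip_width'],o['gripper_force'])
print(go([42,60,67],yaw=p0[2]+0))"
```

```text
[2.41867362 5.04877703 3.87722768] [ 1.25452017 -0.42753428  1.18066031] 0.011145976701298592 49.61267029400915
(array([-0.0112, -0.0047, -0.002 ]), np.float64(-0.0483), array([0.6242, 0.1881, 0.067 ]))
```

Emit:
play_rows --commands '[[[-0.5,0,0,0,0.07],[-0.5,0,0,0,0.07],[-0.5,0,0,0,0.07],[-0.5,0,0,-0.15,0.07],[-0.5,0,0,-0.3,0.07],[0,0,0,-0.5,0.07],[1,0,0,-0.5,0.07]]]'

```text
clock: 6.07
tcp_pos: [0.6278, 0.1864, 0.1727]
orientation: [2.31, 2.123, 0.015]
contact_force: [2.2, -0.8, 0.9]
grip_width: 0.0408
gripper_force: 0.0
```

```bash
python3 - <<'E'
from h import *
print(go([-125,60,80],yaw=p0[2]+0))
E
```

```text
(array([-0.1529, -0.8434,  0.4546]), np.float64(-0.1213), array([0.4582, 0.1704, 0.08  ]))
```

Emit:
play_rows --commands '[[[1,-0.15,-0.84,0,-0.12],[1,-0.15,-0.84,0,-0.12],[1,-0.15,-0.84,0,-0.12],[1,-0.15,-0.84,0,-0.12],[1,-0.15,-0.84,0.2,-0.12],[1,-0.15,-0.84,0.38,-0.12],[1,-0.15,-0.84,0.44,-0.12],[1,-0.15,-0.84,0.45,-0.12]]]'

```text
clock: 6.73
tcp_pos: [0.4515, 0.1703, 0.0733]
orientation: [-2.101, -2.334, 0.006]
contact_force: [0.1, 0.5, -0.2]
grip_width: 0.0
gripper_force: 0.0
```

```bash
python3 - <<'E'
from h import *
print(go([-125,60,24],yaw=p0[2]+0))
for n in("side","top"):
    f=viewer.grab_frame(n); u0=(220,140) if n=="side" else (260,90)
    a=cv2.resize(f["pixels"][u0[1]:u0[1]+150,u0[0]:u0[0]+130],None,fx=3,fy=3,interpolation=cv2.INTER_CUBIC)[:,:,::-1].copy()
    for q in ([-125,60,58],[42,60,86]):
        u=(proj(f,M2W(p0,q))[0]-u0)*3;cv2.circle(a,tuple(int(v) for v in u),4,(0,0,255),1)
    b=a if n=="side" else np.hstack([b,a])
cv2.imwrite("pics/s2.png",b)
E
```

```text
(array([-0.0025,  0.034 ,  0.2463]), np.float64(-0.0005), array([0.4582, 0.1704, 0.024 ]))
```

View pics/s2.png

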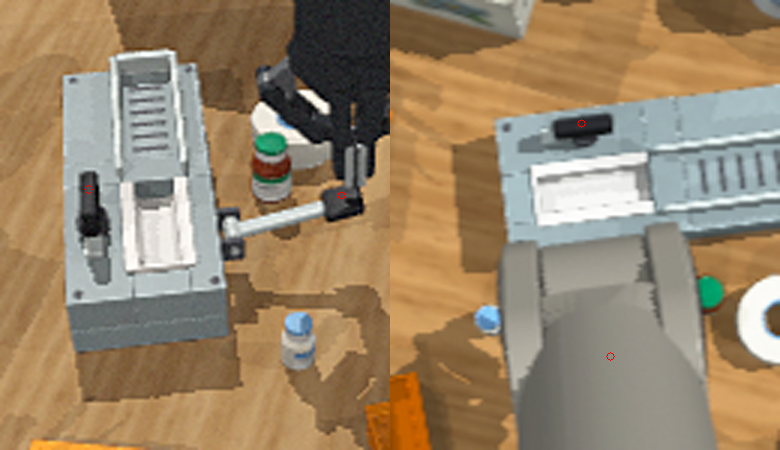

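Emit:
play_rows --commands '[[[1,0,0.02,0.03,0],[1,0,0.02,0.06,0],[1,0,0.02,0.09,0],[1,0,0.02,0.12,0],[1,0,0.02,0.15,0],[1,0,0.02,0.18,0],[1,0,0.02,0.21,0],[1,0,0.02,0.23,0],[1,0,0.02,0.24,0],[1,0,0.02,0.245,0],[1,0,0.02,0.25,0],[1,0,0.02,0.25,0]]]'

```text
clock: 7.83
tcp_pos: [0.4577, 0.1717, 0.0253]
orientation: [2.104, 2.332, 0.0]
contact_force: [-1.6, -0.1, 1.5]
grip_width: -0.0001
gripper_force: 0.7
```

Emit:
play_rows --commands '[[[1,0,0,0.01,0],[1,0,0,0.01,0],[1,0,0,0.02,0],[1,0,0,0.02,0],[1,0,0,0.02,0]]]'

```text
clock: 8.25
tcp_pos: [0.4582, 0.1719, 0.0234]
orientation: [-2.105, -2.331, -0.003]
contact_force: [-9.7, -2.0, 34.4]
grip_width: -0.0002
gripper_force: 17.6
```

Emit:
play_rows --commands '[[[1,0,0,-0.1,0],[1,0,0,-0.3,0],[1,0,0,-0.5,0],[1,0,0,-0.6,0]]]'

```text
clock: 8.58
tcp_pos: [0.4596, 0.1716, 0.1448]
orientation: [2.105, 2.33, 0.007]
contact_force: [0.8, 1.1, -0.2]
grip_width: 0.0001
gripper_force: 0.0
```

```bash
python3 - <<'E'
from h import *
print(go([0,135,130],yaw=p0[2]+np.pi/2), get_obs()["joints"][6])
E
```

```text
(array([0.373 , 0.6151, 0.0777]), np.float64(0.997), array([0.5745, 0.2582, 0.13  ])) -0.09893665960939294
```

Emit:
play_rows --commands '[[[1,0.15,0.25,0,-0.08],[1,0.3,0.5,0,-0.16],[1,0.37,0.615,0,-0.24],[1,0.37,0.615,0,-0.32],[1,0.37,0.615,0,-0.4],[1,0.37,0.615,0,-0.48],[1,0.37,0.615,0,-0.56],[1,0.37,0.615,0,-0.64],[1,0.37,0.615,0,-0.72],[1,0.37,0.615,0,-0.8],[1,0.37,0.615,0,-0.88],[1,0.37,0.615,0,-0.96]]]'

```text
clock: 9.58
tcp_pos: [0.5727, 0.2575, 0.1411]
orientation: [-0.059, 3.14, -0.0]
contact_force: [-0.2, -0.5, 0.2]
grip_width: 0.0001
gripper_force: 0.0
```

```bash
python3 - <<'E'
from h import *
print(go([0,132,60],yaw=p0[2]+np.pi/2), get_obs()["joints"][6])
for n in("side","top"):
    f=viewer.grab_frame(n); u0=(220,140) if n=="side" else (285,90)
    a=cv2.resize(f["pixels"][u0[1]:u0[1]+150,u0[0]:u0[0]+130],None,fx=3,fy=3,interpolation=cv2.INTER_CUBIC)[:,:,::-1].copy()
    for q in ([-17,102.5,51],[17,102.5,51],[-23,102.5,72.5],[23,102.5,72.5],[-23,16.5,72.5],[23,16.5,72.5]):
        u=(proj(f,M2W(p0,q))[0]-u0)*3;cv2.circle(a,tuple(int(v) for v in u),3,(0,0,255),1)
    b=a if n=="side" else np.hstack([b,a])
cv2.imwrite("pics/s3.png",b)
E
```

```text
(array([-0.0099, -0.0118,  0.4057]), np.float64(-0.0435), array([0.5748, 0.2553, 0.06  ])) 1.1981825140787068
```

View pics/s3.png

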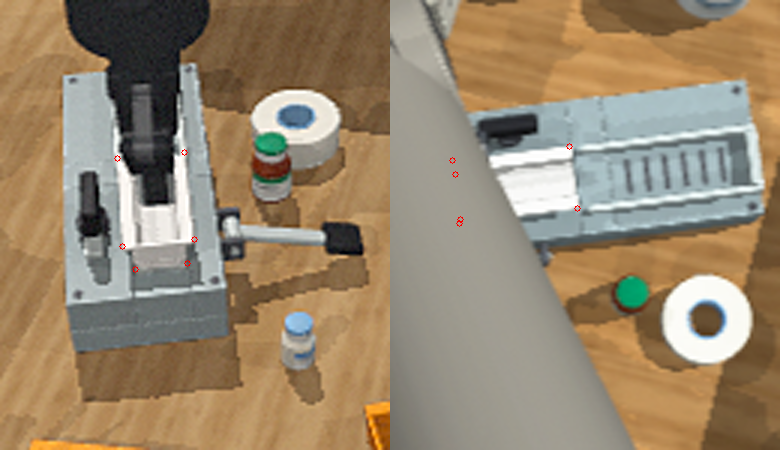

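Emit:
play_rows --commands '[[[1,-0.01,-0.01,0.1,-0.043],[1,-0.01,-0.01,0.25,-0.043],[1,-0.01,-0.01,0.36,-0.043],[1,-0.01,-0.01,0.4,-0.043],[1,-0.01,-0.01,0.415,-0.043],[1,-0.01,-0.01,0.415,-0.043]]]' --grip_force 40

```text
clock: 10.18
tcp_pos: [0.5744, 0.2559, 0.0581]
orientation: [0.153, -3.138, 0.001]
contact_force: [-0.1, -0.1, 0.2]
grip_width: 0.0001
gripper_force: 0.0
```

```bash
python3 - <<'E'
from h import *
print(go([0,132,58],yaw=p0[2]+np.pi/2)); print(go([0,70,58]));print(go([0,-3.5,58]))
E
```

```text
(array([-0.0017, -0.0032,  0.0006]), np.float64(-0.0053), array([0.5748, 0.2553, 0.058 ]))
(array([-0.0043, -0.3132,  0.0007]), 0, array([0.5814, 0.1936, 0.058 ]))
(array([-0.0073, -0.6807,  0.0009]), 0, array([0.5892, 0.1205, 0.058 ]))
```

Emit:
play_rows --commands '[[[1,0,-0.03,0,-0.005],[1,0,-0.06,0,-0.005],[1,0,-0.085,0,-0.005],[1,0,-0.11,0,-0.005],[1,-0.002,-0.135,0,-0.005],[1,-0.002,-0.16,0,-0.005],[1,-0.002,-0.185,0,-0.005],[1,-0.002,-0.21,0,-0.005],[1,-0.003,-0.235,0,-0.005],[1,-0.003,-0.26,0,-0.005],[1,-0.004,-0.285,0,-0.005],[1,-0.004,-0.31,0,-0.005]]]'

```text
clock: 11.18
tcp_pos: [0.5813, 0.1938, 0.0582]
orientation: [0.168, -3.137, 0.0]
contact_force: [0.3, -0.3, 0.1]
grip_width: -0.0001
gripper_force: 0.2
```

```bash
python3 - <<'E'
from h import *
print(go([0,0,58],yaw=p0[2]+np.pi/2))
for n in("side","top"):
    f=viewer.grab_frame(n); u0=(220,140) if n=="side" else (285,90)
    a=cv2.resize(f["pixels"][u0[1]:u0[1]+150,u0[0]:u0[0]+130],None,fx=3,fy=3,interpolation=cv2.INTER_CUBIC)[:,:,::-1].copy()
    b=a if n=="side" else np.hstack([b,a])
cv2.imwrite("pics/s4.png",b)
E
```

```text
(array([ 3.00e-04, -3.51e-01,  1.20e-03]), np.float64(0.0008), array([0.5888, 0.124 , 0.058 ]))
```

View pics/s4.png

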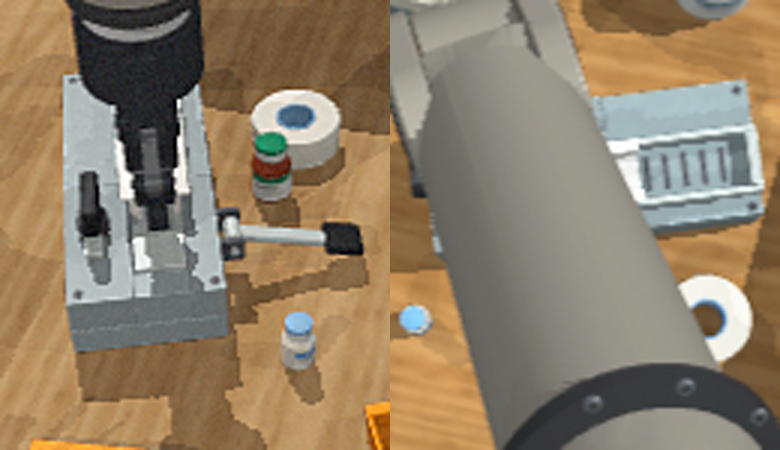

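Emit:
play_rows --commands '[[[1,0,-0.025,0,0],[1,0,-0.05,0,0],[1,0,-0.075,0,0],[1,0,-0.1,0,0],[1,0,-0.125,0,0],[1,0,-0.15,0,0],[1,0,-0.175,0,0],[1,0,-0.2,0,0],[1,0,-0.225,0,0],[1,0,-0.25,0,0],[1,0,-0.275,0,0],[1,0,-0.3,0,0]]]'

```text
clock: 12.28
tcp_pos: [0.5878, 0.1342, 0.0583]
orientation: [0.168, -3.137, -0.0]
contact_force: [0.1, -0.4, -0.3]
grip_width: -0.0004
gripper_force: 0.1
```

```bash
python3 - <<'E'
from h import *
print(go([0,0,58],yaw=p0[2]+np.pi/2),get_obs()["contact_force"])
for n in("side","top"):
    f=viewer.grab_frame(n); u0=(220,140) if n=="side" else (315,90)
    a=cv2.resize(f["pixels"][u0[1]:u0[1]+100,u0[0]:u0[0]+100],None,fx=4,fy=4,interpolation=cv2.INTER_CUBIC)[:,:,::-1].copy()
    b=a if n=="side" else np.hstack([b,a])
for u in [(366.7,140)]:
    w=unproj(f,u,.07)-[p0[0],p0[1],0];c,s=np.cos(p0[2]),np.sin(p0[2]);print("prev front",c*w[0]+s*w[1],-s*w[0]+c*w[1])
cv2.imwrite("pics/s5.png",b)
E
```

```text
(array([ 0.0004, -0.051 ,  0.0015]), np.float64(0.0008), array([0.5888, 0.124 , 0.058 ])) [ 0.06009005 -0.41418315 -0.31489476]
prev front 0.01470335107918675 -0.030258566039191172
```

View pics/s5.png

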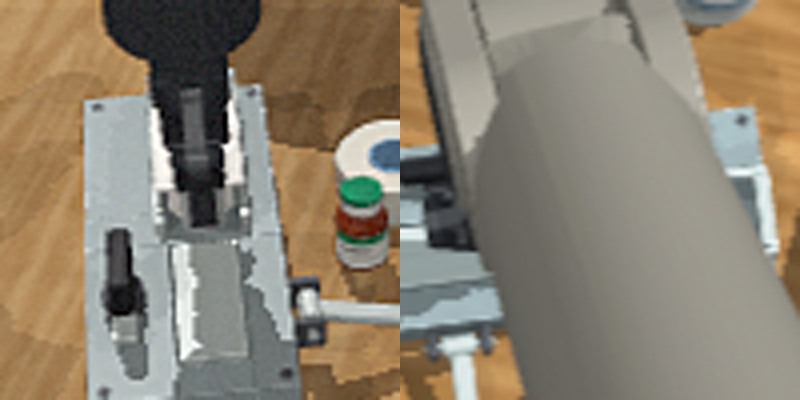

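Emit:
play_rows --commands '[[[1,0,-0.02,0,0],[1,0,-0.035,0,0],[1,0,-0.05,0,0],[1,0,-0.065,0,0],[1,0,-0.07,0,0],[1,0,-0.07,0,0]]]'

```text
clock: 12.88
tcp_pos: [0.5893, 0.1203, 0.0583]
orientation: [0.168, -3.137, 0.0]
contact_force: [-0.5, -1.0, 0.0]
grip_width: -0.0
gripper_force: 0.0
```

Emit:
play_rows --commands '[[[1,0,0.05,0,0],[1,0,0.1,-0.1,0],[1,0,0.1,-0.3,0],[1,0.2,0.4,-0.6,0],[1,0.5,0.7,-0.6,0],[1,0.5,0.9,-0.6,0],[1,0.5,0.9,-0.6,0],[1,0.5,0.9,-0.6,0],[1,0.5,0.9,-0.6,0],[1,0.5,0.9,-0.6,0]]]'

```text
clock: 13.72
tcp_pos: [0.4687, 0.2927, 0.1789]
orientation: [-0.179, 3.136, 0.003]
contact_force: [-0.1, -0.7, -1.0]
grip_width: -0.0001
gripper_force: 0.0
```

```bash
python3 - <<'E'
from h import *
for n in("side","top"):
    f=viewer.grab_frame(n); u0=(230,145) if n=="side" else (315,90)
    a=cv2.resize(f["pixels"][u0[1]:u0[1]+100,u0[0]:u0[0]+100],None,fx=4,fy=4,interpolation=cv2.INTER_CUBIC)[:,:,::-1].copy()
    for q in ([-23,-18,67],[23,-18,67],[-23,-104,67],[23,-104,67]):
        u=(proj(f,M2W(p0,q))[0]-u0)*4;cv2.circle(a,tuple(int(v) for v in u),3,(0,0,255),1)
    b=a if n=="side" else np.hstack([b,a])
cv2.imwrite("pics/s6.png",b)
E
```

```text
(no output)
```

View pics/s6.png

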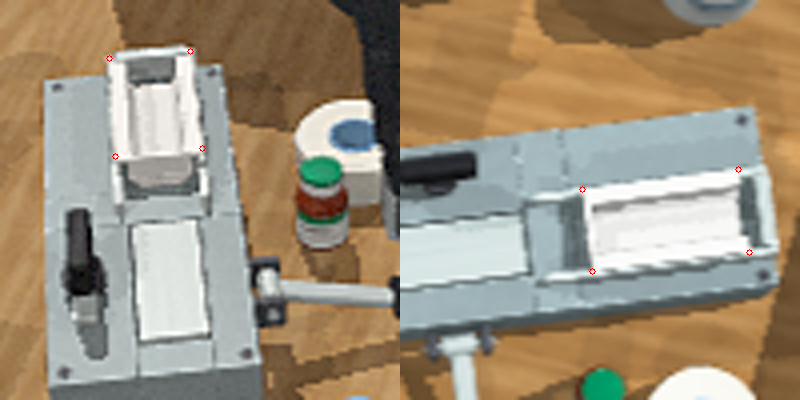

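The splint's corners in the picture match the predicted corners of the ledge position (side view rear edge at about 115–200, 155). The knob is turned, the lever is down, and the tape roll and brown vial have not moved.

```bash
python3 -c "
from bench import r
print(r.hand_in())"
```

```text
the job is handed in; nothing more can be done
None
```

I handed the job in at about 14 s: the knob is turned to its stop, the lever is fully down, and in the last pictures the splint lies flat on the cooling ledge with the bystanders where they were; no verdict came back.

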